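# Turn the tool tray round and refill it

## Robot

A 6-joint arm with a two-finger parallel gripper is mounted at the origin on a cart in front of the work surface, level with it; the furniture and walls round the work are solid. World frame = base frame: x ahead of the robot, y to its left, z up, the work surface at z = 0. Lengths are in m, angles in degrees, forces in N, time in s.
With the tool pointing down it reaches from about 0.275 to 0.75 m from the base axis. Payload 10.2 kg.
Tool frame: the origin (TCP) lies at the very end of the fingers, on their centre line; the grasp point (between the pads) lies 19 mm behind it; z points along the fingers, y is the line along which they close (so a half turn about z gives the same grasp; the last joint's range is limited). The gripper opens to 88 mm and grips with 3 to 60 N. Pads are 18 mm wide; open, the fingers measure 123 mm over their backs; the gripper's body (75 mm by 187 mm) begins 45 mm behind the grasp point.
Start: joints at [-76.341, 17.928, 85.812, -0, 76.261, -12.8], TCP at [0.234, -0.47, 0.239] pointing down, gripper open.
Joint ranges: [-168.41, 168.41], [-55.51, 124.54], [10.69, 146.95], [-70.63, 250.63], [1, 178], [-165.06, 165.06]. Speed limits (degrees/s): [136.94, 136.94, 172.46, 180, 180, 180].

## Interface

Orientations are given as [roll, pitch, yaw] about the fixed x, y, z axes, in that order (R = Rz(yaw) Ry(pitch) Rx(roll)).
In Python, from workcell import robot gives the robot as it stands.
- The arm moves only by the tool drive_tool, never from a script. Its argument "increments" is a list that holds one entry, the list of rows, each a list of 4 numbers: the shift along the world's x, y, z in units of 0.02 m (1.0 is 0.02 m), then the turn about the world's z in units of 5 degrees (1.0 is 5 degrees). A call has 1 to 10 rows; each row shifts and turns the commanded pose from where the row before left it; what a row does not reach is not made up. A row lasts 1/10 s, in which the tool goes at most 50 mm and 8.59 degrees, less where a joint would pass 70% of its speed; a pose out of reach is approached as far as the arm can. A call with a number of a shift or a turn outside -1 to 1 is refused whole. A call with a gripper value outside its range is refused whole. "fingers" is the closure, from 0 (fully open) to 1 (shut), set as the call begins (left out, the last holds). The fingers move at their own pace and stop on an object; "squeeze" is the grip in N (left out, the last holds). Time passes only in rows, so rows that do not move let the fingers close. It gives the time, the measured TCP pose, the force, the opening and the grip force at its end, in the units of the state.
- robot.sense(): the state, without advancing time (a new reading comes with each control period).
- robot.capture(name): name is "side" or "top"; returns the picture (400x640x3 uint8, red, green, blue); there is no depth.
- robot.camera_info(name): a dict with "fovy" (degrees; the focal length in pixels is half the picture's height over the tangent of half this angle, whatever the lens; pixels are square), "cx", "cy" (the principal point, pixels), "eye" and "orientation" of the camera in the world. Camera axes: x right, y down, z forward; pixel columns grow to the right and rows downward; lengths in m; the calibration is good to about 2 mm. A picture is of the moment at which its call begins. camera_info takes no time and is no camera call.
- robot.hand_in(): hands the job in; it is judged then, once.
Trained networks look in the newest picture that a camera, given by its name, has taken for a name from the list of things; names that differ only in an ending like _2 or _b are one class to them, and where a whole thing is asked for, a point or a joint stands for the part that bears it (a point fixed in the world has none). Each returns a list of dicts, best first, with "p" (0 to 1); they miss things now and then, are a little off and sometimes report something else, mostly with a low value. They report only what shows in the picture. A call takes as long as a camera call.
- robot.look_for(camera, name): "location" ([x, y, z] in m, in world coordinates, good to about 4 mm: the middle of the surface that is visible of it).
- robot.landmark_of(camera, name): "location" ([x, y, z] in m, in world coordinates, good to about 4 mm: a listed point, or the origin of a listed thing).
The state is a dict: "time": time; "joint_pos": joint angles; "joint_vel": joint speeds; "effort": joint torques, N m; "tool_pos": TCP position; "tool_rot": TCP orientation; "wrist_force": force on the tool from outside, world axes, zero at the start; "wrist_torque": the same for the moment, N m; "opening": finger opening in m; "grip_force": force on a finger pad.
Only numpy, scipy, OpenCV 4.12 (cv2) and the standard library are available. Lean on these libraries where they do the work, as an engineer would, in place of code of your own. Each camera call takes 0.05 s, during which the arm holds its last target. There are 200 camera calls.

## Task

The blue tool tray has been dropped into the plywood case back to front, so it rides up on the lock inside the case's front wall. Lift it right out, turn it half round and seat it flat on the case floor with its notch over the lock; then have every screwdriver that is out round the case (amber and pale yellow handles, two to four of them) lying flat on the tray's floor, none across another, handles in the front bay and tips to the rear, and both brass turn-buttons on the side rails turned in over the tray's edges so that it cannot jump out. Leave the other tools on the table where they are.

Things in the scene. Friction and masses are not known exactly. Their poses are not given: they have to be found in the camera images.
- case: the plywood tool case, open on top, fixed on the table: 314 mm wide (its y), 258 mm deep (its x), 46 mm high; origin at the centre of its underside, z up; its front (lock, catches) faces its own -x. Floor 6 mm; inside 226 mm (x) by 282 mm (y), the top 10 mm of the inside flared
- case_lock (a point): centre of the top of the dark lock body inside the case's front wall: 26 mm wide, 14 mm deep, its top 10 mm above the case floor
- tray_grip (a point): blue lift-out tray, 276 (its y) x 220 mm (its x), 40 high, floor 4, walls 3, 0.45 kg; 3 mm free all round in the case. Point at its centre, 50 mm above its underside, in the upright grip (12 mm thick, 64 mm along x, top at 62 mm). Tray axes: z up, -x to its front (notch, open handle bay). Starts front to rear, one end 10 mm up on the lock
- tray_notch (a point): middle of the notch (34 mm wide, 18 deep) in the tray's front end, 106 mm in front of the tray's centre, 10 mm above its underside; seated, it coincides with case_lock. Three low blade dividers (6 mm thick, 14 mm high, at y = 0 and 65 mm either side) stand in the tray's rear half, from 30 to 95 mm behind its centre
- left_wing (a point): middle of the upright brass wing (9 mm thick, 28 mm long along this point's y, 18 mm high, top 72 mm above the table) of the turn-button on the case's left (+y) rail, on its vertical pivot 152 mm left and 70 mm in front of the case's middle; rail top at 46 mm, top of the button's plate at 54 mm; plate reach 23 mm from the pivot
- left_button (a joint): left turn-button: 0 = pointing straight in across the tray's edge, 1.57 = along the rail to the case's rear, clear of the tray; closes clockwise seen from above; stop 0.3 rad further; light friction (0.05 N m), stays where left; passes 2.5 mm over the rim of a seated tray, not over one that rides up
- right_wing (a point): the same on the right (-y) side rail
- right_button (a joint): angle of the right turn-button, 0 = in across the tray's edge, about 1.57 = along the rail to the rear; it closes by turning anticlockwise seen from above
- amber_1_handle (a point): middle of the handle of an amber screwdriver, 200 mm long, lying on the table; handle 90 mm long and 30 mm thick, thin dark blade; its +y points from tip to handle end; the screwdriver's middle lies 55 mm from here toward the tip; this point is 15 mm above what it lies on; it may be absent
- amber_1_tip (a point): near the tip of that screwdriver's blade, 6 mm above what it lies on
- clear_1_handle (a point): middle of the handle of a pale yellow, clear-handled screwdriver, 170 mm long, lying on the table; handle 77 mm long and 28 mm thick, thin dark blade; its +y points from tip to handle end; the screwdriver's middle lies 46 mm from here toward the tip; this point is 14 mm above what it lies on; it may be absent
- clear_1_tip (a point): near the tip of that screwdriver's blade, 6 mm above what it lies on
- amber_2_handle (a point): middle of the handle of an amber screwdriver, 200 mm long, lying on the table; handle 90 mm long and 30 mm thick, thin dark blade; its +y points from tip to handle end; the screwdriver's middle lies 55 mm from here toward the tip; this point is 15 mm above what it lies on; it may be absent
- amber_2_tip (a point): near the tip of that screwdriver's blade, 6 mm above what it lies on
- clear_2_handle (a point): middle of the handle of a pale yellow, clear-handled screwdriver, 170 mm long, lying on the table; handle 77 mm long and 28 mm thick, thin dark blade; its +y points from tip to handle end; the screwdriver's middle lies 46 mm from here toward the tip; this point is 14 mm above what it lies on; it may be absent
- clear_2_tip (a point): near the tip of that screwdriver's blade, 6 mm above what it lies on
- tack_hammer: tack hammer 234 mm long, on the table round the work; not part of the job; origin under its middle
- oil_can: red oil can with a tall spout, 150 mm high, on the table round the work; not part of the job; origin under its middle
- tape_measure: yellow tape measure 76 mm, on the table round the work; not part of the job; origin under its middle
- pliers_red: red-handled pliers 170 mm, on the table round the work; not part of the job; origin under its middle
- spanner_19: dark spanner 227 mm, on the table round the work; not part of the job; origin under its middle

How it is judged (in metres and radians):
On the way, in this order (a step that is already met when the one before it is completed fails the run):
1. the tray is lifted right out of the case (z of tray_grip in the frame of case above 0.098 m), for 0.1 s.
2. the tray sits flat in the case the other way round, its notch over the lock (distance between tray_notch and case_lock below 0.008 m and angle between tray_grip's own z axis and vertical below 0.025 rad and z of tray_grip in the frame of case below 0.06 m and angle between the x axis of tray_grip and the x axis of case, either way round below 0.035 rad), for 0.2 s.
At the end, for the whole second after the job is handed in: Tray level on the case floor, notch over the lock; every screwdriver present flat on the tray's floor (not on another), within 0.3 rad of the case's front-to-rear line, handle in the front half, tip in the rear half; both turn-buttons within 0.3 rad of straight in (all of step 2 and angle between the y axis of each of amber_1_handle, clear_1_handle, amber_2_handle, clear_2_handle and the x axis of case, either way round below 0.3 rad and x of each of amber_1_handle, clear_1_handle, amber_2_handle, clear_2_handle in the frame of case below -0.015 m and x of each of amber_1_tip, clear_1_tip, amber_2_tip, clear_2_tip in the frame of case above 0.03 m and y of amber_1_handle in the frame of case between -0.136 and 0.136 m and y of amber_1_tip in the frame of case between -0.136 and 0.136 m and z of each of amber_1_handle, clear_1_handle, amber_2_handle, clear_2_handle in the frame of case below 0.032 m and z of each of amber_1_tip, clear_1_tip, amber_2_tip, clear_2_tip in the frame of case below 0.025 m and y of clear_1_handle in the frame of case between -0.136 and 0.136 m and y of clear_1_tip in the frame of case between -0.136 and 0.136 m and y of amber_2_handle in the frame of case between -0.136 and 0.136 m and y of amber_2_tip in the frame of case between -0.136 and 0.136 m and y of clear_2_handle in the frame of case between -0.136 and 0.136 m and y of clear_2_tip in the frame of case between -0.136 and 0.136 m and value of joint each of left_button, right_button below 0.3 rad); the robot touches nothing.
It fails at once if another tool is pushed more than 40 mm from its place, or the oil can is tipped over (distance of any of tack_hammer, oil_can, tape_measure, pliers_red, spanner_19 from where it was at the start of the episode above 0.04 m or angle between oil_can's own z axis and vertical above 0.5 rad).
Of amber_1, clear_1, amber_2, clear_2 only 2 to 4 are there at a start; the rules pass over those that are not, and their reading is None.
At some moment in a run one of amber_1, clear_1 may be knocked a few centimetres aside while the robot is not near it.
Once in a run the grip may slacken for a moment while it holds something.
It also fails if it takes over 210 s, if anything falls off the work surface, if the arm or the gripper's body presses on something with over 40 N, if the wrist force passes 120 N, or if a joint passes its speed limit or range.

## Working session

There is one attempt and no reset: what is moved stays moved. The work goes in short steps, Python scripts to look and compute and a tool call to move; the robot and the scene stay as the last step left them, time stands still between calls to the robot, and variables do not carry over. Pictures are saved under pics/ and viewed, at most 14 in all, crops included, and the job is handed in when it is done.

Besides the shell and the picture viewer there is one more tool, called after "Request:" by a JSON object that holds its "fn" and its "kwargs". drive_tool: Moves the arm, as the interface text tells. Its arguments: {"type":"object","properties":{"increments":{"type":"array","items":{"type":"array","items":{"type":"array","items":{"type":"number","minimum":-1,"maximum":1}}}},"fingers":{"type":"number"},"squeeze":{"type":"number"}},"required":["increments"]}

```bash
ls; mkdir -p pics; cat > h.py <<'E'
from workcell import robot
import cv2, numpy as np
def shot(c,n):
    im=robot.capture(c); cv2.imwrite(f'pics/{n}.png',im[:,:,::-1]); return im
def lm(c,names,k=3):
    for n in names:
        print(c,n,[(np.round(d['location'],3).tolist(),round(d['p'],2)) for d in robot.landmark_of(c,n)[:k]])
E
python3 - <<'E'
from h import *
for c in('top','side'):
    shot(c,c+'0'); print(robot.camera_info(c))
for c in('top','side'):
    lm(c,['case','case_lock','tray_grip','tray_notch','left_wing','right_wing','amber_1_handle','amber_1_tip','clear_1_handle','clear_1_tip','tack_hammer','oil_can','tape_measure','pliers_red','spanner_19'])
print(robot.sense())
E
```

```text
pics
{'fovy': 46.62234790357273, 'cx': 311.70394114246324, 'cy': 207.94451823756233, 'eye': array([ 0.53783207, -0.00207917,  1.33996865]), 'orientation': array([-1.76843829e+02,  1.03199704e-01, -9.08353995e+01])}
{'fovy': 45.500136989664675, 'cx': 324.0653611836372, 'cy': 217.518136704865, 'eye': array([0.52198785, 1.24988256, 0.74073063]), 'orientation': array([-118.52204849,    0.83360383, -176.47645869])}
top case [([0.761, -0.127, -0.001], 0.69)]
top case_lock [([0.403, -0.06, 0.015], 0.8), ([0.444, -0.208, 0.06], 0.46), ([0.782, 0.071, 0.0], 0.37)]
top tray_grip [([0.513, -0.056, 0.059], 0.67)]
top tray_notch [([0.616, -0.052, 0.014], 0.86)]
top left_wing [([0.436, 0.09, 0.062], 0.62), ([0.598, 0.272, 0.016], 0.2)]
top right_wing [([0.557, 0.409, 0.006], 0.55), ([0.442, -0.212, 0.06], 0.53)]
top amber_1_handle [([0.598, 0.267, 0.012], 0.92)]
top amber_1_tip [([0.451, 0.292, 0.005], 0.94)]
top clear_1_handle []
top clear_1_tip [([0.725, 0.328, 0.0], 0.26)]
top tack_hammer [([0.758, -0.125, 0.002], 0.68)]
top oil_can [([0.735, -0.326, 0.0], 0.84)]
top tape_measure [([0.78, 0.074
[... 981 characters left out ...]
, 0.002], 0.84)]
{'time': 1.6, 'joint_pos': array([-7.63435427e+01,  1.79274738e+01,  8.58114341e+01,  7.93912177e-04,
        7.62623509e+01, -1.28011189e+01]), 'joint_vel': array([-0.01924793,  0.06385229, -0.00402756,  0.03999954, -0.07732591,
        0.01956837]), 'effort': array([-1.29655240e-03, -4.02111661e+01, -2.52416521e+01,  6.94112317e-02,
        3.20050644e-02, -1.74204246e-06]), 'tool_pos': array([ 0.23388845, -0.47002513,  0.23872652]), 'tool_rot': array([-1.79998943e+02, -1.03094026e-03,  2.64573876e+01]), 'wrist_force': array([1.14229628, 0.52353747, 0.04588874]), 'wrist_torque': array([0.0085518 , 0.03107631, 0.00480435]), 'grip_force': 0.0, 'opening': 0.08792289520283879}
```

View pics/top0.png

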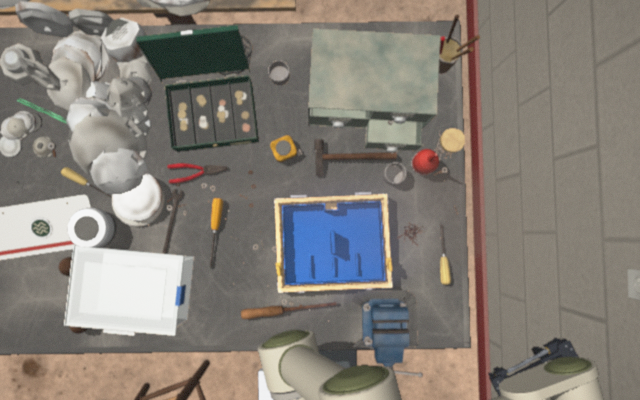

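View pics/side0.png

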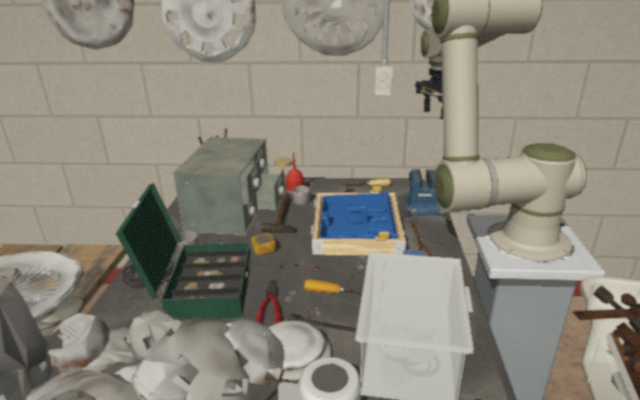

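The top view shows the case at (333,243), an amber driver at (215,230) with its handle away from the robot, and a pale yellow driver at (445,258) with its handle toward the robot. There is also a wooden chisel at (290,310) and a vise at (387,325). I'll zoom in on the case and on the right and left sides.

```bash
cat >> h.py <<'E'
from scipy.spatial.transform import Rotation as Ro
def cam(c):
    i=robot.camera_info(c); f=200/np.tan(np.radians(i['fovy']/2))
    return i,f,Ro.from_euler('xyz',i['orientation'],degrees=True).as_matrix()
def px2w(c,u,v,z):
    i,f,R=cam(c); d=R@np.array([(u-i['cx'])/f,(v-i['cy'])/f,1]); e=np.array(i['eye'])
    return e+d*(z-e[2])/d[2]
def w2px(c,p):
    i,f,R=cam(c); q=R.T@(np.array(p)-i['eye']); return q[0]/q[2]*f+i['cx'],q[1]/q[2]*f+i['cy']
def crop(im,u0,v0,w,h,s,n):
    cv2.imwrite(f'pics/{n}.png',cv2.resize(im[v0:v0+h,u0:u0+w,::-1],None,fx=s,fy=s,interpolation=cv2.INTER_CUBIC))
E
python3 - <<'E'
from h import *
im=cv2.imread('pics/top0.png')[:,:,::-1]
crop(im,262,185,146,115,5,'c1')
a=cv2.resize(im[190:300,400:480],None,fx=5,fy=5)
b=cv2.resize(im[140:230,30:100],None,fx=5,fy=5)
o=np.zeros((550,755,3),np.uint8); o[:550,:400]=a; o[:450,405:755]=b
cv2.imwrite('pics/c2.png',o[:,:,::-1])
print(px2w('top',445,270,.015),px2w('top',443,228,.006),px2w('top',75,177,.015), w2px('top',[.451,.292,.005]))
E
```

```text
[ 0.42909423 -0.37625518  0.015     ] [ 0.54824209 -0.37670125  0.006     ] [0.70990346 0.6777288  0.015     ] (np.float64(210.24962064708393), np.float64(265.4194460903511))
```

View pics/c1.png

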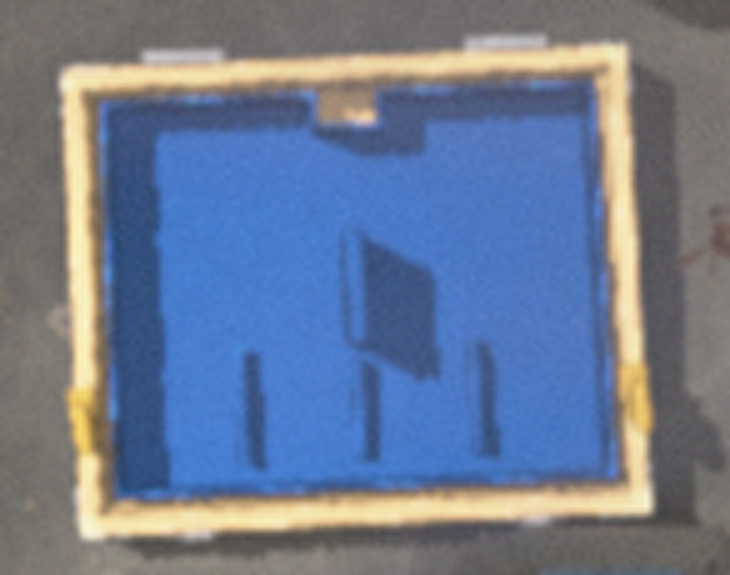

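View pics/c2.png

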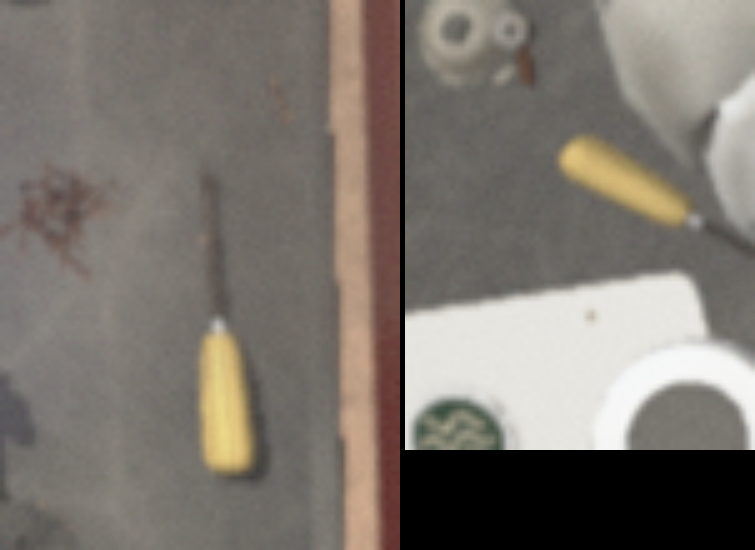

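```bash
python3 - <<'E'
from h import *
g=lambda a,b,z:px2w('top',262+a/5,185+b/5,z)
C=[g(60,68,.046),g(628,45,.046),g(652,512,.046),g(82,535,.046)]
print(np.round(C,4),'centre',np.mean(C,0))
for i,j in((0,1),(3,2)): d=C[i]-C[j]; print('y axis',np.hypot(*d[:2]),np.degrees(np.arctan2(-d[0],d[1])))
for i,j in((0,3),(1,2)): d=C[i]-C[j]; print('x axis',np.hypot(*d[:2]),np.degrees(np.arctan2(d[1],d[0])))
print('grip',g(346,232,.067),g(358,347,.072), 'wings',g(84,420,.072),g(636,398,.072))
h=lambda a,b,z:px2w('top',400+a/5,190+b/5,z)
print('clear',h(228,472,.015),h(218,325,.015),h(207,175,.006))
E
```

```text
[[ 0.6369  0.1042  0.046 ]
 [ 0.6451 -0.2135  0.046 ]
 [ 0.3859 -0.2207  0.046 ]
 [ 0.3778  0.0947  0.046 ]] centre [ 0.51145201 -0.05883169  0.046     ]
y axis 0.31786329270099983 1.48181924753721
y axis 0.31547004850592353 1.468846133182506
x axis 0.2592601309855057 2.1107462522819502
x axis 0.2593163366014329 1.5818097904926312
grip [ 0.54293367 -0.05326472  0.067     ] [ 0.48032918 -0.05853654  0.072     ] wings [0.44298821 0.09098537 0.072     ] [ 0.4505411  -0.20909272  0.072     ]
clear [ 0.38854247 -0.3767215   0.015     ] [ 0.47151439 -0.37356684  0.015     ] [ 0.55691225 -0.37236968  0.006     ]
```

Request:
{"fn": "drive_tool", "kwargs": {"increments": [[[1,1,0,-1],[1,1,0,-1],[1,1,0,-1],[1,1,0,-1],[1,1,0,-0.5],[1,1,0,0],[1,1,0,0],[1,1,0,0],[1,1,0,0],[1,1,0,0]]], "fingers": 0.3, "squeeze": 50}}

```text
time: 2.6
tool_pos: [0.4347, -0.2691, 0.2388]
tool_rot: [180.0, -0.0, 4.0]
wrist_force: [0.5, 0.1, -0.8]
opening: 0.0619
grip_force: 0.0
```

Request:
{"fn": "drive_tool", "kwargs": {"increments": [[[0.4,1,0,-0.5],[0.4,1,0,0],[0.4,1,0,0],[0.4,1,0,0],[0.4,1,-0.5,0],[0.4,1,-0.5,0],[0.4,1,-0.5,0],[0.4,1,-0.5,0],[0.4,1,-0.5,0],[0.26,1,-0.5,0]]]}}

```text
time: 3.6
tool_pos: [0.5115, -0.0692, 0.1783]
tool_rot: [180.0, -0.0, 1.5]
wrist_force: [0.3, 0.1, 0.2]
opening: 0.0617
grip_force: 0.0
```

Request:
{"fn": "drive_tool", "kwargs": {"increments": [[[0,0.6,-1,0],[0,0,-1,0],[0,0,-1,0],[0,0,-1,0],[0,0,-0.5,0],[0,0,-0.5,0],[0,0,0,0],[0,0,0,0]]]}}

```text
time: 4.4
tool_pos: [0.5114, -0.0581, 0.0792]
tool_rot: [180.0, -0.0, 1.5]
wrist_force: [-0.2, 0.8, 0.6]
opening: 0.0615
grip_force: 0.0
```

Request:
{"fn": "drive_tool", "kwargs": {"increments": [[[0,0.05,-0.8,0],[0,0,-0.8,0],[0,0,-0.1,0],[0,0,0,0]]]}}

```text
time: 4.8
tool_pos: [0.5114, -0.0571, 0.0453]
tool_rot: [180.0, -0.0, 1.5]
wrist_force: [-0.1, 0.0, 1.2]
opening: 0.0613
grip_force: 0.0
```

Request:
{"fn": "drive_tool", "kwargs": {"increments": [[[0,0,0,0],[0,0,0,0],[0,0,0,0],[0,0,0,0],[0,0,0,0],[0,0,0,0]]], "fingers": 1}}

```text
time: 5.4
tool_pos: [0.5112, -0.057, 0.0448]
tool_rot: [180.0, -0.0, 1.5]
wrist_force: [-0.3, 0.5, 0.4]
opening: 0.0161
grip_force: 0.0
```

Request:
{"fn": "drive_tool", "kwargs": {"increments": [[[0,0,0,0],[0,0,0,0],[0,0,0.3,0],[0,0,0.5,0],[0,0,0.7,0],[0,0,0.8,0],[0,0,0.8,0],[0,0,0.8,0],[0,0,0.8,0],[0,0,0.8,0]]]}}

```text
time: 6.4
tool_pos: [0.5108, -0.0569, 0.1558]
tool_rot: [-180.0, 0.0, 1.5]
wrist_force: [1.1, 0.1, -5.2]
opening: 0.012
grip_force: 50.0
```

```bash
python3 - <<'E'
from h import *
s=robot.sense(); print(s['tool_pos'],s['wrist_force'],s['wrist_torque'],s['opening'],s['grip_force'])
im=shot('top','t1'); im2=shot('side','s1')
crop(im,240,170,180,140,4,'t1c')
for c in('top','side'): lm(c,['tray_grip','tray_notch','case_lock'])
E
```

```text
[ 0.5108006  -0.05691975  0.1558154 ] [ 1.09604356  0.08418811 -5.20757096] [ 0.01482449  0.02331392 -0.02666892] 0.011989601100758791 49.99799871817231
top tray_grip [([0.56, -0.369, 0.006], 0.67)]
top tray_notch [([0.618, -0.056, 0.126], 0.83)]
top case_lock []
side tray_grip [([0.512, -0.058, 0.176], 0.62)]
side tray_notch [([0.619, -0.058, 0.13], 0.86)]
side case_lock [([0.402, -0.058, 0.014], 0.76)]
```

View pics/t1c.png

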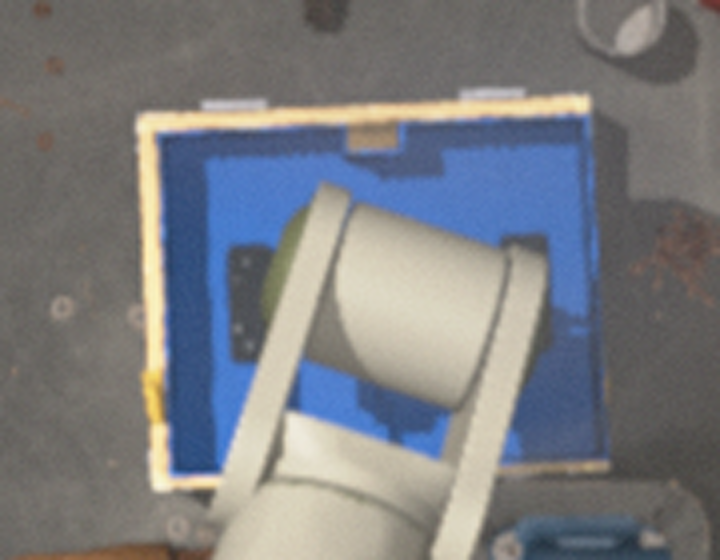

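```bash
python3 - <<'E'
from h import *
g=lambda a,b,z:px2w('top',240+a/4,170+b/4,z)
C=[g(157,131,.157),g(590,112,.157),g(605,462,.167),g(172,476,.167)]
print(np.round(C,4),'centre',np.mean(C,0))
for i,j in((0,1),(3,2)): d=C[i]-C[j]; print('y axis',np.hypot(*d[:2]),np.degrees(np.arctan2(-d[0],d[1])))
for i,j in((0,3),(1,2)): d=C[i]-C[j]; print('x axis',np.hypot(*d[:2]),np.degrees(np.arctan2(d[1],d[0])))
E
```

```text
[[ 0.6176  0.0818  0.157 ]
 [ 0.6257 -0.1949  0.157 ]
 [ 0.4049 -0.1975  0.167 ]
 [ 0.4001  0.074   0.167 ]] centre [ 0.5120644  -0.05914076  0.162     ]
y axis 0.27681613840543984 1.6757537182523081
y axis 0.2715384507334586 1.0138047849878205
x axis 0.2176437725725186 2.0500763997366027
x axis 0.22081017773395345 0.6704988954508835
```

Request:
{"fn": "drive_tool", "kwargs": {"increments": [[[0,0,0,0.5],[0,0,0,0.8],[0,0,0,1],[0,0,0,1],[0,0,0,1],[0,0,0,1],[0,0,0,1],[0,0,0,1],[0,0,0,1],[0,0,0,1]]]}}

```text
time: 7.8
tool_pos: [0.5109, -0.057, 0.1541]
tool_rot: [-179.9, 0.0, 48.2]
wrist_force: [-0.5, -1.2, -5.8]
opening: 0.0115
grip_force: 50.0
```

Request:
{"fn": "drive_tool", "kwargs": {"increments": [[[0,0,0,1],[0,0,0,1],[0,0,0,1],[0,0,0,1],[0,0,0,1],[0,0,0,1],[0,0,0,1],[0,0,0,1],[0,0,0,1],[0,0,0,1]]]}}

```text
time: 8.8
tool_pos: [0.5109, -0.0569, 0.1541]
tool_rot: [-179.9, -0.0, 98.2]
wrist_force: [-0.6, -0.1, -5.2]
opening: 0.0117
grip_force: 50.0
```

Request:
{"fn": "drive_tool", "kwargs": {"increments": [[[0,0,0,1],[0,0,0,1],[0,0,0,1],[0,0,0,1],[0,0,0,1],[0,0,0,1],[0,0,0,1],[0,0,0,1],[0,0,0,1],[0,0,0,1]]]}}

```text
time: 9.8
tool_pos: [0.5109, -0.057, 0.1541]
tool_rot: [-180.0, -0.1, 148.2]
wrist_force: [0.5, -0.6, -4.9]
opening: 0.0115
grip_force: 50.0
```

Request:
{"fn": "drive_tool", "kwargs": {"increments": [[[0,0,0,1],[0,0,0,1],[0,0,0,1],[0,0,0,1],[0,0,0,1],[0,0,0,1],[0,0,0,0.7],[0,0,0,0],[0,0,0,0],[0,0,0,0]]]}}

```text
time: 10.8
tool_pos: [0.511, -0.057, 0.1545]
tool_rot: [180.0, -0.0, -178.6]
wrist_force: [0.6, -0.7, -5.3]
opening: 0.0116
grip_force: 50.0
```

```bash
python3 - <<'E'
from h import *
s=robot.sense(); print(s['tool_pos'],s['tool_rot'],s['opening'],s['grip_force'])
im=shot('top','t2'); im2=shot('side','s2')
crop(im,240,170,180,140,4,'t2c')
for c in('top','side'): lm(c,['tray_grip','tray_notch','case_lock','amber_1_handle','clear_1_handle'])
E
```

```text
[ 0.51103203 -0.05700711  0.1545167 ] [ 1.79992075e+02 -2.12334075e-02 -1.78614586e+02] 0.011588111689520272 50.00129537656903
top tray_grip [([0.41, -0.06, 0.121], 0.72)]
top tray_notch [([0.426, -0.376, 0.015], 0.66), ([0.408, -0.062, 0.124], 0.62)]
top case_lock [([0.428, -0.376, 0.014], 0.56)]
top amber_1_handle [([0.598, 0.27, 0.014], 0.56)]
top clear_1_handle []
side tray_grip []
side tray_notch [([0.41, -0.06, 0.131], 0.65)]
side case_lock [([0.405, -0.055, 0.017], 0.64), ([0.733, -0.324, -0.002], 0.21)]
side amber_1_handle [([0.592, 0.274, 0.016], 0.94)]
side clear_1_handle [([0.758, -0.125, -0.001], 0.66)]
```

View pics/t2c.png

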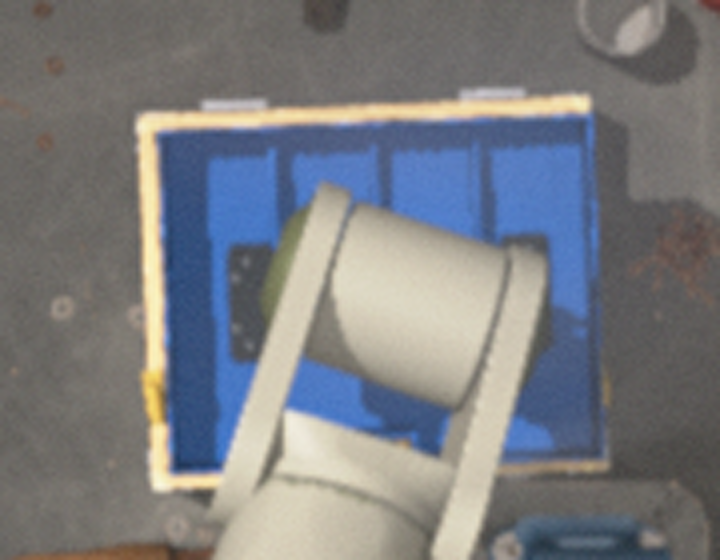

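Request:
{"fn": "drive_tool", "kwargs": {"increments": [[[0,0,-0.6,0],[0,0,-0.7,0],[0,0,-0.7,0],[0,0,-0.6,0],[0,0,-0.4,0],[0,0,-0.25,0],[0,0,-0.25,0],[0,0,-0.25,0],[0,0,-0.25,0],[0,0,0,0]]]}}

```text
time: 12.4
tool_pos: [0.5108, -0.0569, 0.0742]
tool_rot: [180.0, -0.0, -178.5]
wrist_force: [-0.6, -0.0, -5.0]
opening: 0.0116
grip_force: 50.0
```

Request:
{"fn": "drive_tool", "kwargs": {"increments": [[[0,0,-0.25,0],[0,0,-0.25,0],[0,0,-0.2,0],[0,0,-0.2,0],[0,0,0,0]]]}}

```text
time: 12.9
tool_pos: [0.5108, -0.0569, 0.0561]
tool_rot: [180.0, -0.1, -178.5]
wrist_force: [0.4, 0.0, -4.9]
opening: 0.0116
grip_force: 50.0
```

Request:
{"fn": "drive_tool", "kwargs": {"increments": [[[0,0,-0.2,0],[0,0,-0.2,0],[0,0,-0.15,0],[0,0,-0.1,0],[0,0,-0.1,0],[0,0,0,0]]]}}

```text
time: 13.5
tool_pos: [0.5118, -0.0571, 0.0421]
tool_rot: [-180.0, 0.1, -178.5]
wrist_force: [2.8, 1.2, 0.1]
opening: 0.0114
grip_force: 50.0
```

Request:
{"fn": "drive_tool", "kwargs": {"increments": [[[0,0,-0.1,0],[0,0,-0.1,0],[0,0,0,0],[0,0,0,0]]]}}

```text
time: 13.9
tool_pos: [0.512, -0.0573, 0.0395]
tool_rot: [-179.9, 0.1, -178.5]
wrist_force: [-1.7, 3.2, 17.9]
opening: 0.0115
grip_force: 50.0
```

Request:
{"fn": "drive_tool", "kwargs": {"increments": [[[0,0,0,0],[0,0,0,0],[0,0,0,0],[0,0,0,0],[0,0,0,0]]], "fingers": 0.5}}

```text
time: 14.4
tool_pos: [0.511, -0.057, 0.0375]
tool_rot: [180.0, -0.0, -178.5]
wrist_force: [-0.3, -0.4, 0.6]
opening: 0.044
grip_force: 0.0
```

Request:
{"fn": "drive_tool", "kwargs": {"increments": [[[0,0,0.5,0],[0,0,1,0],[0,0,1,0],[0,0,1,0],[0,1,1,0],[0,1,1,0],[0,1,1,0],[0,1,1,0],[0,1,1,0],[0,1,0,0]]]}}

```text
time: 15.4
tool_pos: [0.5119, 0.0638, 0.2111]
tool_rot: [-180.0, 0.3, -178.5]
wrist_force: [0.2, -0.1, -0.8]
opening: 0.0439
grip_force: 0.0
```

Request:
{"fn": "drive_tool", "kwargs": {"increments": [[[0.4,1,0,0],[0.4,1,0,0],[0.4,1,0,0],[0.4,1,0,0],[0.4,1,0,0],[0.4,1,0,0],[0.4,1,0,0],[0.4,1,0,0],[0.4,1,0,0],[0.4,1,0,0]]]}}

```text
time: 16.4
tool_pos: [0.5912, 0.2638, 0.2085]
tool_rot: [180.0, 0.0, -178.5]
wrist_force: [0.6, -0.6, 0.8]
opening: 0.044
grip_force: 0.0
```

```bash
python3 - <<'E'
from h import *
im=shot('top','t3'); im2=shot('side','s3')
a=cv2.resize(im[185:300,262:408],None,fx=4,fy=4); b=cv2.resize(im2[180:270,300:420],None,fx=4,fy=4)
o=np.zeros((590,790,3),np.uint8)
o[:460,:584]=a
cv2.imwrite('pics/t3c.png',o[:460,:584,::-1]); cv2.imwrite('pics/s3c.png',b[:,:,::-1])
for c in('top','side'): lm(c,['tray_grip','tray_notch','left_wing','right_wing','amber_1_handle','amber_1_tip','clear_1_handle','clear_1_tip'])
E
```

```text
top tray_grip [([0.513, -0.057, 0.051], 0.96)]
top tray_notch [([0.409, -0.06, 0.014], 0.58)]
top left_wing [([0.435, 0.093, 0.063], 0.37)]
top right_wing [([0.445, -0.207, 0.058], 0.5)]
top amber_1_handle [([0.596, 0.27, 0.014], 0.62)]
top amber_1_tip []
top clear_1_handle []
top clear_1_tip []
side tray_grip [([0.511, -0.054, 0.059], 0.59), ([0.779, 0.077, -0.001], 0.41)]
side tray_notch [([0.428, -0.374, 0.01], 0.69), ([0.407, -0.062, 0.02], 0.62)]
side left_wing [([0.438, 0.094, 0.064], 0.6), ([0.444, -0.209, 0.061], 0.51)]
side right_wing [([0.442, -0.204, 0.062], 0.55)]
side amber_1_handle [([0.595, 0.275, 0.017], 0.91)]
side amber_1_tip []
side clear_1_handle []
side clear_1_tip []
```

View pics/t3c.png

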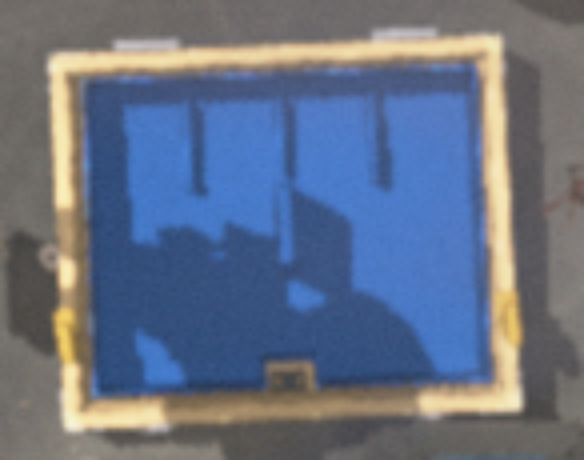

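View pics/s3c.png

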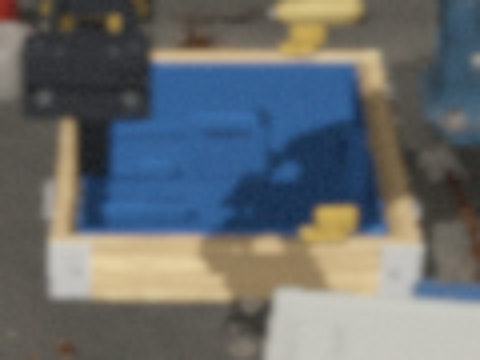

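```bash
python3 - <<'E'
from h import *
im=cv2.imread('pics/top0.png'); hsv=cv2.cvtColor(im,cv2.COLOR_BGR2HSV)
for n,(u0,u1,v0,v1) in {'amber':(195,235,185,275),'clear':(425,465,215,295)}.items():
    m=(hsv[v0:v1,u0:u1,1]>110)&(hsv[v0:v1,u0:u1,0]<35)&(hsv[v0:v1,u0:u1,2]>110)
    v,u=np.nonzero(m); P=np.array([px2w('top',a+u0,b+v0,.018)[:2] for a,b in zip(u,v)])
    c=P.mean(0); w,V=np.linalg.eigh(np.cov((P-c).T)); d=V[:,1]*np.sign(V[0,1]); t=(P-c)@d
    print(n,len(P),c,(c+d*(t.max()+t.min())/2),'len',np.ptp(t),'ang',np.degrees(np.arctan2(d[1],d[0])))
E
```

```text
amber 284 [0.60107854 0.27343414] [0.59898643 0.27367258] len 0.08991686563604526 ang -6.502090501763584
clear 60 [ 0.4132132  -0.37652017] [ 0.42649206 -0.37697138] len 0.06757723268038944 ang -1.946136901551942
```

Request:
{"fn": "drive_tool", "kwargs": {"increments": [[[0.35,0.4,0,-1],[0,0,0,-0.7],[0,0,-1,0],[0,0,-1,0],[0,0,-1,0],[0,0,-1,0],[0,0,-1,0],[0,0,-1,0],[0,0,-1,0],[0,0,-0.5,0]]], "fingers": 0.3, "squeeze": 40}}

```text
time: 18.3
tool_pos: [0.5974, 0.2708, 0.0559]
tool_rot: [-179.9, -0.1, 173.0]
wrist_force: [0.5, -0.9, -0.5]
opening: 0.0616
grip_force: 0.0
```

Request:
{"fn": "drive_tool", "kwargs": {"increments": [[[0,0,-0.6,0],[0,0,-0.6,0],[0,0,-0.6,0],[0,0,-0.5,0],[0,0,-0.3,0],[0,0,0,0]]]}}

```text
time: 18.9
tool_pos: [0.5978, 0.2709, 0.0048]
tool_rot: [-180.0, -0.1, 173.0]
wrist_force: [-0.7, 0.0, -0.1]
opening: 0.0617
grip_force: 0.0
```

Request:
{"fn": "drive_tool", "kwargs": {"increments": [[[0,0,0,0],[0,0,0,0],[0,0,0,0],[0,0,0,0],[0,0,0,0],[0,0,0,0]]], "fingers": 1}}

```text
time: 19.5
tool_pos: [0.5982, 0.271, 0.006]
tool_rot: [180.0, 0.0, 173.0]
wrist_force: [-0.0, 0.3, 1.4]
opening: 0.0255
grip_force: 40.0
```

Request:
{"fn": "drive_tool", "kwargs": {"increments": [[[0,0,0.4,0],[0,0,0.7,0],[0,0,0.9,0],[0,0,0.9,0],[0,0,0.9,-0.5],[0,0,0.9,-1],[0,0,0.8,-1],[0,0,0.5,-1],[0,0,0,-1],[0,0,0,-1]]]}}

```text
time: 20.5
tool_pos: [0.5983, 0.271, 0.1274]
tool_rot: [179.9, 0.1, 145.3]
wrist_force: [0.4, 0.4, -1.9]
opening: 0.0255
grip_force: 40.0
```

Request:
{"fn": "drive_tool", "kwargs": {"increments": [[[0,-1,0.5,0],[0,-1,0.3,0],[0,-1,0,0],[0,-1,0,-1],[-0.3,-1,0,-1],[-0.3,-1,0,-1],[-0.3,-1,0,-1],[-0.3,-1,0,-1],[-0.3,-1,0,-1],[-0.3,-1,0,-1]]]}}

```text
time: 21.5
tool_pos: [0.5619, 0.0702, 0.1429]
tool_rot: [179.9, 0.0, 110.3]
wrist_force: [0.0, -0.2, -1.6]
opening: 0.0259
grip_force: 40.0
```

Request:
{"fn": "drive_tool", "kwargs": {"increments": [[[-0.4,-0.5,0,-1],[-0.4,-0.5,0,-1],[-0.4,-0.5,0,-1],[-0.4,-0.5,0,-1],[-0.4,-0.5,0,-1],[-0.4,-0.5,0,-1],[-0.4,-0.5,0,-1],[-0.4,-0.4,0,-1],[-0.4,-0.3,0,-1],[-0.4,-0.3,0,-1]]]}}

```text
time: 22.5
tool_pos: [0.4819, -0.0194, 0.1428]
tool_rot: [179.9, -0.0, 60.2]
wrist_force: [0.1, 0.0, -0.8]
opening: 0.0261
grip_force: 40.0
```

Request:
{"fn": "drive_tool", "kwargs": {"increments": [[[-0.4,0,0,-1],[-0.4,0,0,-1],[-0.2,0,0,-1],[0,0,0,-1],[0,0,0,-1],[0,0,0,-1],[0,0,0,-1],[0,0,0,-1],[0,0,0,-1],[0,0,0,-1]]]}}

```text
time: 23.5
tool_pos: [0.4622, -0.019, 0.1428]
tool_rot: [180.0, -0.1, 10.3]
wrist_force: [-0.2, -0.5, -0.9]
opening: 0.0254
grip_force: 40.0
```

Request:
{"fn": "drive_tool", "kwargs": {"increments": [[[-0.3,0,0,-1],[0,0,0,-0.75],[0,0,-0.8,0],[0,0,-0.8,0],[0,0,-0.8,0],[0,0,-0.4,0],[0,0,0,0],[0,0,0,0]]]}}

```text
time: 24.3
tool_pos: [0.4565, -0.0191, 0.0866]
tool_rot: [180.0, -0.1, 1.7]
wrist_force: [0.4, 1.1, -1.0]
opening: 0.0257
grip_force: 40.0
```

```bash
python3 - <<'E'
from h import *
im=shot('top','t4'); im2=shot('side','s4')
a=cv2.resize(im[190:300,265:405],None,fx=3,fy=3); b=cv2.resize(im2[140:270,290:425],None,fx=4,fy=4)[:, :540]
o=np.zeros((530,965,3),np.uint8); o[:330,:420]=a; o[:520,425:965]=b
o=cv2.resize(o,None,fx=.82,fy=.82,interpolation=cv2.INTER_AREA)
cv2.imwrite('pics/c4.png',o[:,:,::-1])
for c in('top','side'): lm(c,['amber_1_handle','amber_1_tip','tray_notch'])
print(robot.sense()['tool_pos'])
E
```

```text
top amber_1_handle []
top amber_1_tip [([0.614, -0.015, 0.089], 0.6)]
top tray_notch []
side amber_1_handle [([0.457, -0.02, 0.096], 0.67), ([0.511, -0.056, 0.057], 0.41)]
side amber_1_tip [([0.612, -0.016, 0.086], 0.73)]
side tray_notch [([0.41, -0.06, 0.018], 0.8)]
[ 0.45617382 -0.01902674  0.08589131]
```

View pics/c4.png

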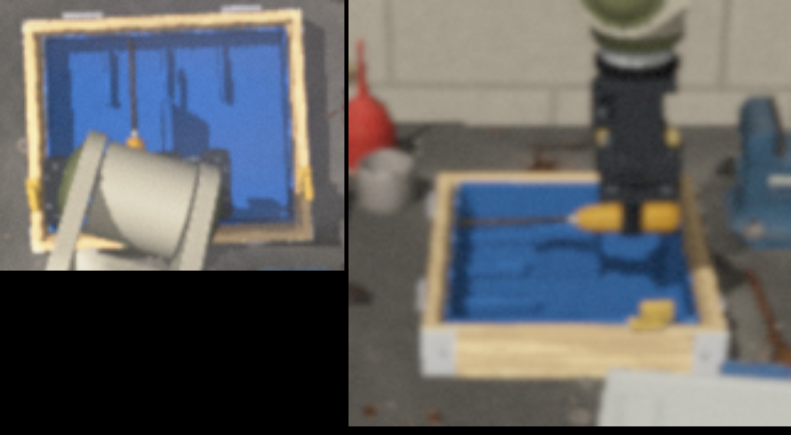

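Request:
{"fn": "drive_tool", "kwargs": {"increments": [[[0,0,-0.6,0],[0,0,-0.7,0],[0,0,-0.7,0],[0,0,-0.5,0],[0,0,-0.4,0],[0,0,-0.3,0],[0,0,-0.2,0],[0,0,0,0]]]}}

```text
time: 25.5
tool_pos: [0.456, -0.019, 0.0175]
tool_rot: [-180.0, 0.0, 1.7]
wrist_force: [0.0, -0.3, -1.1]
opening: 0.0258
grip_force: 40.0
```

Now release with a limited opening, rise, and go over to the pale yellow driver.

Request:
{"fn": "drive_tool", "kwargs": {"increments": [[[0,0,-0.1,0],[0,0,0,0],[0,0,0,0],[0,0,0,0],[0,0,0,0]]], "fingers": 0.5}}

```text
time: 26.0
tool_pos: [0.4562, -0.019, 0.0159]
tool_rot: [180.0, -0.0, 1.7]
wrist_force: [0.2, 0.0, -0.4]
opening: 0.0444
grip_force: 0.0
```

Request:
{"fn": "drive_tool", "kwargs": {"increments": [[[0,0,0.5,0],[0,0,1,0],[0,0,1,0],[0,0,1,0],[0,0,1,0],[0,0,1,0],[0,-1,1,0],[0,-1,1,0],[0,-1,0,0],[0,-1,0,0]]]}}

```text
time: 27.0
tool_pos: [0.4562, -0.0998, 0.1671]
tool_rot: [179.9, -0.1, 1.7]
wrist_force: [-0.2, 0.2, 0.5]
opening: 0.0442
grip_force: 0.0
```

Request:
{"fn": "drive_tool", "kwargs": {"increments": [[[0,-1,0,0],[0,-1,0,0],[0,-1,0,0],[0,-1,0,0],[-0.2,-1,0,0],[-0.2,-1,0,0],[-0.2,-1,0,0],[-0.2,-1,0,0],[-0.2,-1,0,0],[-0.2,-1,0,0]]], "fingers": 0.3}}

```text
time: 28.0
tool_pos: [0.4318, -0.2998, 0.1665]
tool_rot: [180.0, -0.0, 1.7]
wrist_force: [-0.1, -0.7, 0.1]
opening: 0.0618
grip_force: 0.0
```

```bash
python3 - <<'E'
from h import *
print(robot.sense()['tool_pos'],robot.sense()['tool_rot'])
im=shot('top','t5'); im2=shot('side','s5')
a=cv2.resize(im[190:300,265:405],None,fx=3,fy=3); b=cv2.resize(im2[160:270,290:425],None,fx=4,fy=4)
o=np.zeros((450,965,3),np.uint8); o[:330,:420]=a; o[:440,425:965]=b
o=cv2.resize(o,None,fx=.82,fy=.82,interpolation=cv2.INTER_AREA)
cv2.imwrite('pics/c5.png',o[:,:,::-1])
for c in('top','side'): lm(c,['amber_1_handle','amber_1_tip','clear_1_handle','clear_1_tip','tray_notch','tray_grip'])
E
```

```text
[ 0.43181075 -0.2997678   0.16652759] [ 1.79977159e+02 -2.05822060e-02  1.70710341e+00]
top amber_1_handle [([0.457, -0.02, 0.021], 0.58), ([0.516, -0.056, 0.054], 0.41)]
top amber_1_tip [([0.614, -0.017, 0.017], 0.82), ([0.725, 0.328, -0.0], 0.26)]
top clear_1_handle []
top clear_1_tip []
top tray_notch [([0.407, -0.062, 0.016], 0.69), ([0.734, -0.326, -0.0], 0.22)]
top tray_grip [([0.509, -0.054, 0.053], 0.69), ([0.409, -0.062, 0.015], 0.28)]
side amber_1_handle [([0.407, -0.06, 0.019], 0.73)]
side amber_1_tip [([0.614, -0.016, 0.018], 0.88)]
side clear_1_handle []
side clear_1_tip [([0.441, -0.206, 0.059], 0.32)]
side tray_notch [([0.411, -0.063, 0.018], 0.59)]
side tray_grip [([0.512, -0.056, 0.06], 0.77)]
```

View pics/c5.png

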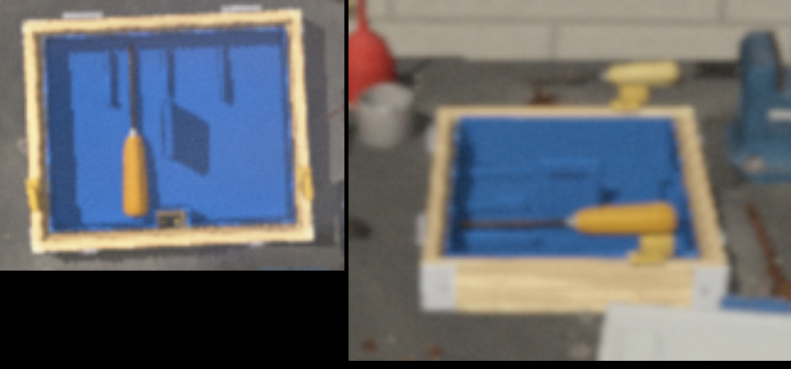

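```bash
python3 - <<'E'
from h import *
for n in('side0','s5'):
    im=cv2.imread(f'pics/{n}.png'); hsv=cv2.cvtColor(im,cv2.COLOR_BGR2HSV)[172:186,430-80:400]
    m=(hsv[...,1]>90)&(abs(hsv[...,0].astype(int)-25)<8)&(hsv[...,2]>120)
    v,u=np.nonzero(m); print(n,len(u),u.mean()+350,v.mean()+172,u.min()+350,u.max()+350)
for p in([.3885,-.3767,.014],[.4715,-.3736,.014]): print(w2px('side',p))
E
```

```text
side0 129 379.7674418604651 182.10077519379846 370 390
s5 133 379.7593984962406 182.0375939849624 369 390
(np.float64(389.9470444558615), np.float64(180.80802847178472))
(np.float64(367.44936029841017), np.float64(180.88447953417105))
```

Request:
{"fn": "drive_tool", "kwargs": {"increments": [[[-0.2,-0.9,0,0],[0,-1,0,0],[0,-1,0,0],[0,-0.9,-0.8,0],[0,0,-1,0],[0,0,-1,0],[0,0,-1,0],[0,0,-1,0],[0,0,-1,0],[0,0,-0.8,0]]]}}

```text
time: 29.7
tool_pos: [0.4275, -0.3759, 0.0324]
tool_rot: [-180.0, 0.0, 1.7]
wrist_force: [-1.0, -0.2, 0.4]
opening: 0.0618
grip_force: 0.0
```

Request:
{"fn": "drive_tool", "kwargs": {"increments": [[[0,0,-0.7,0],[0,0,-0.6,0],[0,0,-0.1,0],[0,0,0,0]]]}}

```text
time: 30.1
tool_pos: [0.4281, -0.3752, 0.0057]
tool_rot: [-180.0, 0.0, 1.7]
wrist_force: [0.2, 0.2, -0.0]
opening: 0.0618
grip_force: 0.0
```

Request:
{"fn": "drive_tool", "kwargs": {"increments": [[[0,0,0,0],[0,0,0,0],[0,0,0,0],[0,0,0,0],[0,0,0,0],[0,0,0,0]]], "fingers": 1}}

```text
time: 30.7
tool_pos: [0.4281, -0.3749, 0.0059]
tool_rot: [-180.0, -0.0, 1.7]
wrist_force: [-1.0, 0.7, 2.3]
opening: 0.024
grip_force: 39.8
```

Request:
{"fn": "drive_tool", "kwargs": {"increments": [[[0,0,0.4,0],[0,0,0.7,0],[0,0,0.9,0],[0,0,1,0],[0,0,1,0],[0,0,1,0],[0,0,1,0],[0,0.8,0.5,0],[0.1,1,0,0],[0.1,1,0,0]]]}}

```text
time: 31.7
tool_pos: [0.4322, -0.3186, 0.1372]
tool_rot: [179.9, -0.1, 1.7]
wrist_force: [-0.4, 0.9, -2.0]
opening: 0.0241
grip_force: 39.8
```

Request:
{"fn": "drive_tool", "kwargs": {"increments": [[[0.2,1,0,0],[0.2,1,0,0],[0.2,1,0,0],[0.2,1,0,0],[0.2,1,0,0],[0.2,1,0,0],[0.2,1,0,0],[0.15,1,0,0],[0,1,0,0],[0,1,0,0]]]}}

```text
time: 32.7
tool_pos: [0.4632, -0.1183, 0.1368]
tool_rot: [180.0, -0.1, 1.7]
wrist_force: [-1.0, -0.3, -0.9]
opening: 0.0241
grip_force: 39.8
```

Request:
{"fn": "drive_tool", "kwargs": {"increments": [[[0,0.98,0,0],[0,0,-0.6,0],[0,0,-0.6,0],[0,0,-0.6,0],[0,0,-0.6,0],[0,0,-0.6,0],[0,0,-0.3,0],[0,0,0,0]]]}}

```text
time: 33.5
tool_pos: [0.4627, -0.0994, 0.0688]
tool_rot: [-180.0, 0.1, 1.7]
wrist_force: [0.6, -0.4, -0.8]
opening: 0.0241
grip_force: 39.8
```

```bash
python3 - <<'E'
from h import *
im=shot('top','t6'); im2=shot('side','s6')
a=cv2.resize(im[190:300,265:405],None,fx=3,fy=3); b=cv2.resize(im2[140:270,290:425],None,fx=4,fy=4)
o=np.zeros((530,965,3),np.uint8); o[:330,:420]=a; o[:520,425:965]=b
o=cv2.resize(o,None,fx=.82,fy=.82,interpolation=cv2.INTER_AREA)
cv2.imwrite('pics/c6.png',o[:,:,::-1])
for c in('top','side'): lm(c,['clear_1_handle','clear_1_tip','amber_1_tip'])
E
```

```text
top clear_1_handle []
top clear_1_tip []
top amber_1_tip [([0.614, -0.016, 0.018], 0.68)]
side clear_1_handle []
side clear_1_tip []
side amber_1_tip [([0.779, 0.076, 0.002], 0.72), ([0.612, -0.019, 0.018], 0.63)]
```

View pics/c6.png

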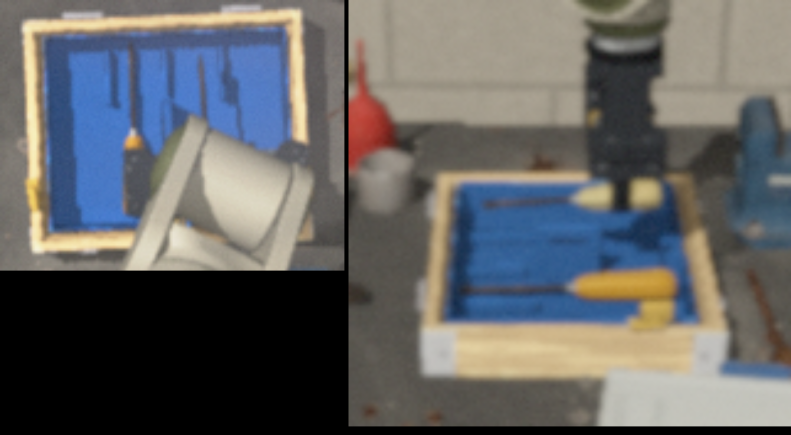

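Request:
{"fn": "drive_tool", "kwargs": {"increments": [[[0,0,-0.6,0],[0,0,-0.6,0],[0,0,-0.5,0],[0,0,-0.4,0],[0,0,-0.3,0],[0,0,-0.2,0],[0,0,0,0]]]}}

```text
time: 34.6
tool_pos: [0.463, -0.0994, 0.0173]
tool_rot: [-180.0, 0.0, 1.7]
wrist_force: [0.3, -0.3, -0.6]
opening: 0.0247
grip_force: 39.8
```

Request:
{"fn": "drive_tool", "kwargs": {"increments": [[[0,0,-0.05,0],[0,0,0,0],[0,0,0,0],[0,0,0,0],[0,0,0,0]]], "fingers": 0.5}}

```text
time: 35.1
tool_pos: [0.4632, -0.0995, 0.0169]
tool_rot: [180.0, -0.0, 1.7]
wrist_force: [-0.8, 0.9, 0.1]
opening: 0.0442
grip_force: 0.0
```

Request:
{"fn": "drive_tool", "kwargs": {"increments": [[[0,0,0.5,0],[0,0,1,0],[0,0,1,0],[0,0,1,0],[0,0,1,0],[-0.2,0,1,0],[-0.2,-1,0.5,0],[-0.2,-1,0,0],[-0.2,-1,0,0],[-0.2,-1,0,0]]]}}

```text
time: 36.1
tool_pos: [0.4429, -0.1802, 0.1376]
tool_rot: [180.0, -0.0, 1.7]
wrist_force: [0.5, 0.3, -0.3]
opening: 0.0442
grip_force: 0.0
```

```bash
python3 - <<'E'
from h import *
for y in(-.17,-.21,-.25):
    for z in(.05,.08,.11,.14): print(y,z,np.round(w2px('side',[.33,y,z]),0), np.round(px2w('top',386,303,z)[:2],3),np.round(px2w('top',386,308,z)[:2],3))
im=shot('top','t7'); im2=shot('side','s7')
a=cv2.resize(im[190:370,265:425],None,fx=3,fy=3); b=cv2.resize(im2[130:270,350:450],None,fx=4,fy=4)
o=np.zeros((560,890,3),np.uint8); o[:540,:480]=a; o[:560,490:890]=b
cv2.imwrite('pics/c7.png',cv2.resize(o,None,fx=.89,fy=.89,interpolation=cv2.INTER_AREA)[:,:,::-1])
E
```

```text
-0.17 0.05 [412. 197.] [ 0.344 -0.201] [ 0.33  -0.201]
-0.17 0.08 [413. 189.] [ 0.349 -0.197] [ 0.335 -0.196]
-0.17 0.11 [414. 180.] [ 0.353 -0.192] [ 0.34  -0.192]
-0.17 0.14 [414. 171.] [ 0.358 -0.187] [ 0.345 -0.187]
-0.21 0.05 [411. 192.] [ 0.344 -0.201] [ 0.33  -0.201]
-0.21 0.08 [412. 183.] [ 0.349 -0.197] [ 0.335 -0.196]
-0.21 0.11 [412. 175.] [ 0.353 -0.192] [ 0.34  -0.192]
-0.21 0.14 [413. 167.] [ 0.358 -0.187] [ 0.345 -0.187]
-0.25 0.05 [410. 187.] [ 0.344 -0.201] [ 0.33  -0.201]
-0.25 0.08 [411. 179.] [ 0.349 -0.197] [ 0.335 -0.196]
-0.25 0.11 [411. 170.] [ 0.353 -0.192] [ 0.34  -0.192]
-0.25 0.14 [412. 162.] [ 0.358 -0.187] [ 0.345 -0.187]
```

View pics/c7.png

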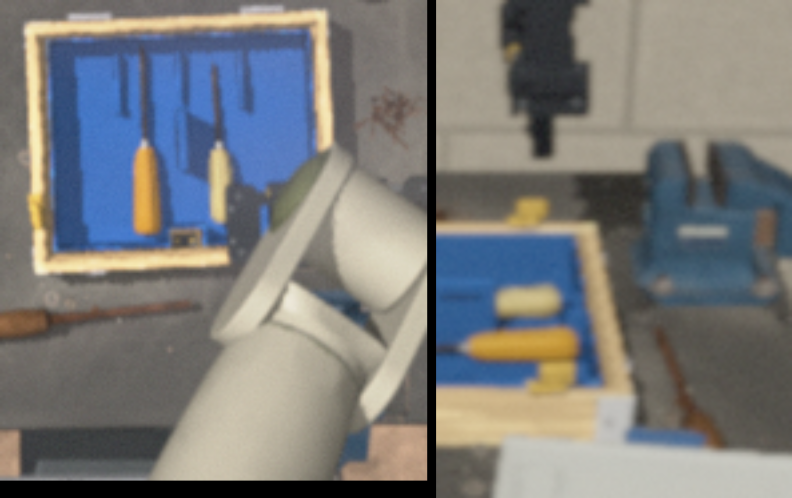

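Request:
{"fn": "drive_tool", "kwargs": {"increments": [[[0.5,-1,0,0],[0.45,-1,0,0],[0,-1,0,0],[0,-0.2,0,0],[0,0,-0.8,0],[0,0,-0.8,0],[0,0,-0.8,0],[0,0,-0.8,0],[0,0,-0.7,0],[0,0,0,0]]], "fingers": 1}}

```text
time: 37.2
tool_pos: [0.4614, -0.2417, 0.0576]
tool_rot: [-179.9, 0.1, 1.7]
wrist_force: [-0.8, 0.1, 0.2]
opening: 0.0005
grip_force: 0.0
```

Request:
{"fn": "drive_tool", "kwargs": {"increments": [[[0,0,0,0],[0,0.2,0,0],[0,0.2,0,0],[0,0.2,0,0],[0,0.2,0,0],[0,0.2,0,0],[0,0.2,0,0]]]}}

```text
time: 37.9
tool_pos: [0.4631, -0.2213, 0.0594]
tool_rot: [179.7, -0.2, 1.7]
wrist_force: [2.4, -11.8, -2.8]
opening: 0.0004
grip_force: 4.6
```

Request:
{"fn": "drive_tool", "kwargs": {"increments": [[[0,0.2,0,0],[0,0.2,0,0],[0,0.2,0,0],[0,0,0,0]]]}}

```text
time: 38.3
tool_pos: [0.4626, -0.2072, 0.0591]
tool_rot: [180.0, -0.1, 1.7]
wrist_force: [4.5, -0.6, 2.6]
opening: 0.0003
grip_force: 1.9
```

```bash
python3 - <<'E'
from h import *
im2=shot('side','s8'); crop(im2,355,165,50,40,12,'c8')
E
```

```text
(no output)
```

View pics/c8.png

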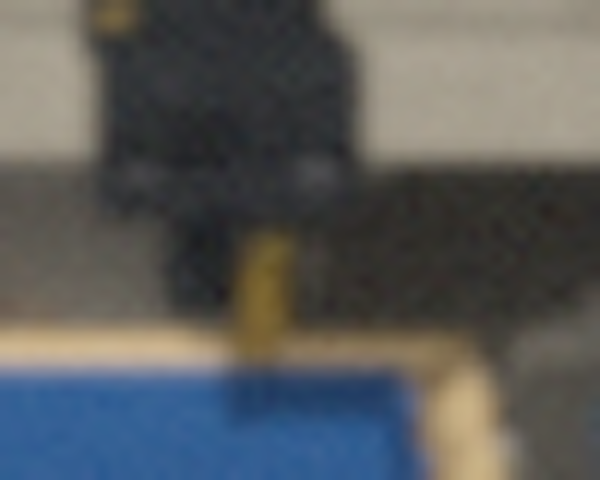

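Request:
{"fn": "drive_tool", "kwargs": {"increments": [[[-0.1,0,0,0],[-0.05,0,0,0],[0,0,0,0]]]}}

```text
time: 38.65
tool_pos: [0.4598, -0.2067, 0.059]
tool_rot: [-179.9, -0.1, 1.7]
wrist_force: [8.1, 6.1, 3.0]
opening: 0.0003
grip_force: 3.7
```

Request:
{"fn": "drive_tool", "kwargs": {"increments": [[[0.3,0,0,0],[0.1,0,0.3,0],[0,0,1,0],[0,0,1,0],[0,0,1,0],[0,1,1,0],[0,1,0,0],[0,1,0,0],[-0.3,1,0,0],[-0.3,1,0,0]]]}}

```text
time: 39.65
tool_pos: [0.4546, -0.1066, 0.1448]
tool_rot: [-180.0, 0.1, 1.7]
wrist_force: [-0.3, -0.3, -0.0]
opening: 0.0006
grip_force: 0.0
```

Request:
{"fn": "drive_tool", "kwargs": {"increments": [[[-0.1,1,0,0],[0,1,0,0],[0,1,0,0],[0,1,0,0],[0,1,0,0],[0,1,0,0],[0,1,0,0],[0,1,0,0],[0,1,0,0],[0,1,0,0]]]}}

```text
time: 40.65
tool_pos: [0.4528, 0.0933, 0.1449]
tool_rot: [180.0, 0.0, 1.7]
wrist_force: [-0.1, -0.3, -0.5]
opening: 0.0005
grip_force: 0.0
```

Request:
{"fn": "drive_tool", "kwargs": {"increments": [[[0,1,0,0],[0,0.6,0,0],[0,0,-0.8,0],[0,0,-0.8,0],[0,0,-0.8,0],[0,0,-0.8,0],[0,0,0,0]]]}}

```text
time: 41.35
tool_pos: [0.452, 0.1243, 0.0793]
tool_rot: [180.0, 0.2, 1.7]
wrist_force: [-0.7, 0.3, -0.2]
opening: 0.0002
grip_force: 0.0
```

```bash
python3 - <<'E'
from h import *
shot('top','t9');shot('side','s9')
for c in('top','side'): lm(c,['left_wing','right_wing','tray_grip','tray_notch'])
s=robot.sense(); print(s['tool_pos'],s['tool_rot'])
E
```

```text
top left_wing []
top right_wing [([0.442, -0.209, 0.059], 0.62), ([0.46, -0.099, 0.024], 0.55)]
top tray_grip [([0.514, -0.055, 0.054], 0.77)]
top tray_notch [([0.407, -0.06, 0.016], 0.63)]
side left_wing [([0.439, 0.095, 0.062], 0.51)]
side right_wing []
side tray_grip [([0.513, -0.055, 0.057], 0.65)]
side tray_notch [([0.407, -0.062, 0.017], 0.82), ([0.593, -0.096, 0.013], 0.27)]
[0.45320686 0.12460027 0.08099739] [-1.79999473e+02 -2.69627587e-02  1.71095737e+00]
```

Request:
{"fn": "drive_tool", "kwargs": {"increments": [[[0.05,0,-0.6,0],[0,0,-0.5,0],[0,0,0,0],[0,-0.2,0,0],[0,-0.2,0,0],[0,-0.2,0,0],[0,-0.2,0,0],[0,-0.2,0,0],[0,-0.2,0,0]]]}}

```text
time: 42.75
tool_pos: [0.4548, 0.101, 0.0591]
tool_rot: [-179.9, -0.1, 1.7]
wrist_force: [2.3, 6.1, -0.3]
opening: 0.0003
grip_force: 2.7
```

Request:
{"fn": "drive_tool", "kwargs": {"increments": [[[0,-0.2,0,0],[0,-0.2,0,0],[0,-0.2,0,0],[0,-0.1,0,0],[0,0,0,0],[-0.1,0,0,0],[-0.05,0,0,0],[0,0,0,0]]]}}

```text
time: 43.55
tool_pos: [0.4524, 0.086, 0.059]
tool_rot: [179.9, -0.2, 1.7]
wrist_force: [7.1, -3.9, -3.4]
opening: 0.0006
grip_force: 3.1
```

Retreat and check with the last picture.

Request:
{"fn": "drive_tool", "kwargs": {"increments": [[[0.3,0,0,0],[0.1,0,0.3,0],[0,0,1,0],[0,0,1,0],[0,0,1,0],[0,0,1,0],[0,1,1,0],[0,1,1,0],[0,1,0.5,0],[0,1,0,0]]]}}

```text
time: 44.55
tool_pos: [0.4594, 0.1676, 0.1966]
tool_rot: [-180.0, -0.1, 1.7]
wrist_force: [0.5, -0.8, -0.7]
opening: 0.0006
grip_force: 0.0
```

Request:
{"fn": "drive_tool", "kwargs": {"increments": [[[0,1,0,0],[0,1,0,0],[0,1,0,0],[0,1,0,0],[0,1,0,0],[0,0,0,0],[0,0,0,0]]]}}

```text
time: 45.25
tool_pos: [0.4588, 0.2665, 0.1948]
tool_rot: [180.0, 0.0, 1.8]
wrist_force: [0.3, -1.1, -0.2]
opening: 0.0009
grip_force: 0.0
```

```bash
python3 - <<'E'
from h import *
im=shot('top','t10'); im2=shot('side','s10')
a=cv2.resize(im[190:300,267:403],None,fx=5.5,fy=5.5)[:, :748]; b=cv2.resize(im2[180:260,300:420],None,fx=4,fy=4)
cv2.imwrite('pics/c10.png',a[:600,:,::-1])
for c in('top','side'): lm(c,['tray_grip','tray_notch','case_lock','amber_1_handle','amber_1_tip','clear_1_handle','clear_1_tip','tape_measure','spanner_19','tack_hammer'],2)
E
```

```text
top tray_grip [([0.514, -0.054, 0.056], 0.76)]
top tray_notch [([0.406, -0.063, 0.015], 0.66)]
top case_lock [([0.404, -0.062, 0.014], 0.61)]
top amber_1_handle [([0.458, -0.022, 0.025], 0.79)]
top amber_1_tip [([0.614, -0.015, 0.018], 0.64)]
top clear_1_handle []
top clear_1_tip [([0.557, 0.407, 0.005], 0.25)]
top tape_measure [([0.783, 0.072, 0.003], 0.96)]
top spanner_19 [([0.557, 0.406, 0.005], 0.67)]
top tack_hammer [([0.757, -0.126, 0.003], 0.66)]
side tray_grip [([0.512, -0.058, 0.06], 0.65)]
side tray_notch []
side case_lock [([0.406, -0.055, 0.017], 0.86)]
side amber_1_handle [([0.454, -0.016, 0.025], 0.82), ([0.405, -0.056, 0.018], 0.64)]
side amber_1_tip [([0.612, -0.02, 0.015], 0.69), ([0.593, -0.092, 0.014], 0.18)]
side clear_1_handle []
side clear_1_tip []
side tape_measure [([0.78, 0.078, 0.001], 0.96)]
side spanner_19 [([0.559, 0.409, 0.001], 0.55)]
side tack_hammer [([0.76, -0.127, -0.003], 0.81)]
```

View pics/c10.png

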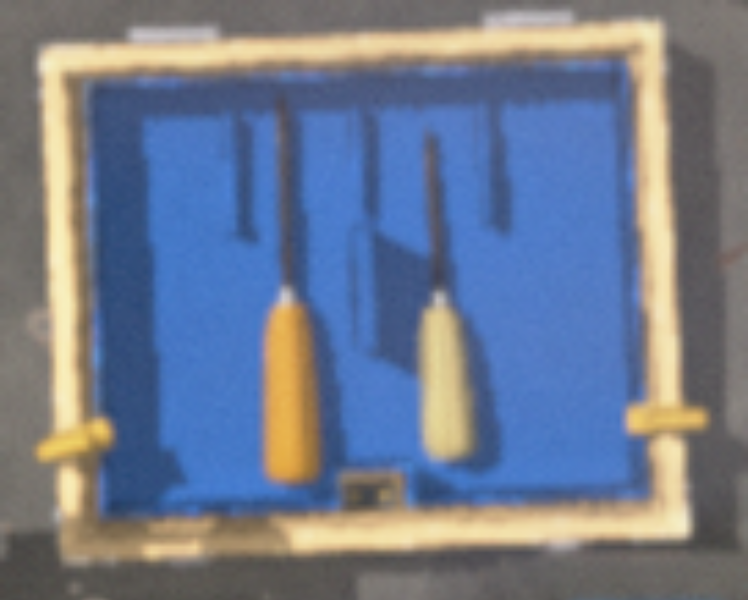

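Request:
{"fn": "drive_tool", "kwargs": {"increments": [[[0.2,-1,0,0],[0,-1,0,0],[0,-1,0,0],[0,-1,0,0],[0,-1,0,0],[0,-1,0,0],[0,-1,0,0],[0,-1,0,0],[0,-0.9,-1,0],[0,0,-1,0]]]}}

```text
time: 47.35
tool_pos: [0.4635, 0.087, 0.1546]
tool_rot: [180.0, -0.1, 1.6]
wrist_force: [-0.6, -0.2, 0.1]
opening: 0.0007
grip_force: 0.0
```

Request:
{"fn": "drive_tool", "kwargs": {"increments": [[[0,0,-1,0],[0,0,-1,0],[0,0,-1,0],[0,0,-0.8,0],[0,0,-0.5,0],[0,0,-0.5,0],[0,0,0,0]]]}}

```text
time: 48.05
tool_pos: [0.4627, 0.0886, 0.058]
tool_rot: [-180.0, 0.1, 1.7]
wrist_force: [0.0, -0.5, 0.6]
opening: 0.0002
grip_force: 0.0
```

Request:
{"fn": "drive_tool", "kwargs": {"increments": [[[-0.2,0,0,0],[-0.2,0,0,0],[-0.1,0,0,0],[-0.1,0,0,0],[-0.1,0,0,0],[0,0,0,0]]]}}

```text
time: 48.65
tool_pos: [0.4509, 0.088, 0.0595]
tool_rot: [179.9, -0.3, 1.7]
wrist_force: [7.0, -3.4, -4.1]
opening: 0.0004
grip_force: 3.7
```

Request:
{"fn": "drive_tool", "kwargs": {"increments": [[[-0.1,0,0,0],[0,0,0,0]]]}}

```text
time: 48.85
tool_pos: [0.4507, 0.0879, 0.0597]
tool_rot: [179.9, -0.6, 1.7]
wrist_force: [15.9, -2.3, -9.7]
opening: 0.0004
grip_force: 7.7
```

Request:
{"fn": "drive_tool", "kwargs": {"increments": [[[0.4,0,0,0],[0.1,0,0.3,0],[0,0,1,0],[0,0,1,0],[0,0,1,0],[0,0,1,0],[0,1,1,0],[0,1,1,0],[0,1,0.5,0],[0,1,0,0]]]}}

```text
time: 49.85
tool_pos: [0.4572, 0.1695, 0.1966]
tool_rot: [-180.0, -0.1, 1.7]
wrist_force: [-0.5, -1.3, -0.2]
opening: 0.0007
grip_force: 0.0
```

Request:
{"fn": "drive_tool", "kwargs": {"increments": [[[0,1,0,0],[0,1,0,0],[0,1,0,0],[0,1,0,0],[0,1,0,0],[0,0,0,0],[0,0,0,0]]]}}

```text
time: 50.55
tool_pos: [0.4567, 0.2684, 0.1948]
tool_rot: [180.0, 0.0, 1.8]
wrist_force: [0.2, -0.6, -0.2]
opening: 0.0002
grip_force: 0.0
```

```bash
python3 - <<'E'
from h import *
im=shot('top','t11')
for n in('t10','t11'):
    im=cv2.imread(f'pics/{n}.png')
    for u0,u1,v0,v1 in((271,290,262,278),(378,399,258,272)):
        hsv=cv2.cvtColor(im,cv2.COLOR_BGR2HSV)[v0:v1,u0:u1]
        m=(hsv[...,1]>150)&(abs(hsv[...,0].astype(int)-23)<6)&(hsv[...,2]>120)
        v,u=np.nonzero(m); P=np.array([px2w('top',a+u0,b+v0,.07)[:2] for a,b in zip(u,v)])
        w,V=np.linalg.eigh(np.cov(P.T)); d=V[:,1]*np.sign(V[1,1]); print(n,len(P),P.mean(0),'deg from y axis (case 1.6)',np.degrees(np.arctan2(-d[0],d[1])))
d=cv2.absdiff(cv2.imread('pics/t10.png'),cv2.imread('pics/t11.png'))[195:290,292:375]; print('tray diff',d.mean(),(d.max(2)>60).sum())
E
```

```text
t10 6 [0.44090986 0.08244477] deg from y axis (case 1.6) 29.438034552571555
  avg = a.mean(axis, **keepdims_kw)
  ret = um.true_divide(
<stdin>:9: RuntimeWarning: Degrees of freedom <= 0 for slice
  c *= np.true_divide(1, fact)
  c *= np.true_divide(1, fact)
Traceback (most recent call last):
ValueError: not enough values to unpack (expected 2, got 0)

During handling of the above exception, another exception occurred:

Traceback (most recent call last):
numpy.linalg.LinAlgError: 0-dimensional array given. Array must be at least two-dimensional
```

```bash
python3 - <<'E'
from h import *
for n in('t10','t11'):
    im=cv2.imread(f'pics/{n}.png').astype(int)
    for u0,u1,v0,v1 in((271,290,262,278),(378,399,258,272)):
        c=im[v0:v1,u0:u1]; s=c[...,2]-c[...,0]
        m=(s>95)
        v,u=np.nonzero(m)
        P=np.array([px2w('top',a+u0,b+v0,.07)[:2] for a,b in zip(u,v)])
        if len(P)<4: print(s); continue
        w,V=np.linalg.eigh(np.cov(P.T)); d=V[:,1]*np.sign(V[1,1]); print(n,len(P),P.mean(0),'len',np.ptp(P,axis=0),'deg',np.degrees(np.arctan2(-d[0],d[1])))
d=cv2.absdiff(cv2.imread('pics/t10.png'),cv2.imread('pics/t11.png'))[195:290,292:375]; print('tray diff',d.mean(),(d.max(2)>60).sum())
E
```

```text
t10 52 [0.44128292 0.08782995] len [0.01603158 0.03279589] deg 19.724324793920538
t10 46 [ 0.4481042  -0.20402936] len [0.01102141 0.03276369] deg -1.7929727542406584
t11 53 [0.44069063 0.08727293] len [0.01344602 0.03276468] deg 13.411486643816744
t11 45 [ 0.44795406 -0.20410077] len [0.00847162 0.03276369] deg -1.4266685378385202
tray diff 2.4197844007609386 2
```

Request:
{"fn": "drive_tool", "kwargs": {"increments": [[[0.2,-1,0,0],[0,-1,0,0],[0,-1,0,0],[0,-1,0,0],[0,-1,0,0],[0,-1,0,0],[0,-1,0,0],[0,-1,0,0],[0.1,-1,-1,0],[0,-0.8,-1,0]]]}}

```text
time: 51.6
tool_pos: [0.4631, 0.0708, 0.1547]
tool_rot: [180.0, -0.1, 1.6]
wrist_force: [0.7, 0.2, -0.6]
opening: 0.0004
grip_force: 0.0
```

Request:
{"fn": "drive_tool", "kwargs": {"increments": [[[0,0,-1,0],[0,0,-1,0],[0,0,-1,0],[0,0,-0.8,0],[0,0,-0.5,0],[0,0,-0.45,0],[0,0,0,0]]]}}

```text
time: 52.3
tool_pos: [0.4627, 0.0723, 0.0592]
tool_rot: [-180.0, 0.1, 1.7]
wrist_force: [-0.3, -1.0, 0.1]
opening: 0.0006
grip_force: 0.0
```

Request:
{"fn": "drive_tool", "kwargs": {"increments": [[[-0.2,0,0,0],[-0.2,0,0,0],[-0.2,0,0,0],[-0.1,0,0,0],[-0.1,0,0,0],[0,0,0,0]]]}}

```text
time: 52.9
tool_pos: [0.4488, 0.0716, 0.0606]
tool_rot: [179.9, -0.3, 1.7]
wrist_force: [6.4, -6.6, -3.4]
opening: 0.0002
grip_force: 4.1
```

Request:
{"fn": "drive_tool", "kwargs": {"increments": [[[-0.1,0,0,0],[-0.05,0,0,0],[0,0,0,0]]]}}

```text
time: 53.2
tool_pos: [0.4479, 0.0714, 0.0609]
tool_rot: [179.9, -0.6, 1.7]
wrist_force: [16.3, -6.1, -11.0]
opening: 0.0004
grip_force: 8.5
```

Request:
{"fn": "drive_tool", "kwargs": {"increments": [[[0.4,0,0,0],[0.2,0,0.3,0],[0,0,1,0],[0,0,1,0],[0,0,1,0],[0,1,1,0],[0,1,1,0],[0,1,1,0],[0,1,0.5,0],[0,1,0,0]]]}}

```text
time: 54.2
tool_pos: [0.4562, 0.1736, 0.1977]
tool_rot: [-180.0, -0.2, 1.7]
wrist_force: [-0.3, 0.2, -0.1]
opening: 0.0004
grip_force: 0.0
```

Request:
{"fn": "drive_tool", "kwargs": {"increments": [[[0,1,0,0],[0,1,0,0],[0,1,0,0],[0,1,0,0],[0,1,0,0],[0,0,0,0],[0,0,0,0]]]}}

```text
time: 54.9
tool_pos: [0.4557, 0.2724, 0.1959]
tool_rot: [180.0, 0.0, 1.8]
wrist_force: [-0.4, 0.1, 0.4]
opening: 0.0004
grip_force: 0.0
```

```bash
python3 - <<'E'
from h import *
shot('top','t12'); shot('side','s12')
im=cv2.imread('pics/t12.png').astype(int)
for u0,u1,v0,v1 in((271,290,262,278),(378,399,258,272)):
    c=im[v0:v1,u0:u1]; v,u=np.nonzero(c[...,2]-c[...,0]>95)
    P=np.array([px2w('top',a+u0,b+v0,.07)[:2] for a,b in zip(u,v)])
    w,V=np.linalg.eigh(np.cov(P.T)); d=V[:,1]*np.sign(V[1,1]); print(len(P),P.mean(0),np.degrees(np.arctan2(-d[0],d[1])))
d=cv2.absdiff(cv2.imread('pics/t10.png'),cv2.imread('pics/t12.png'))[195:290,292:375]; print('tray diff',d.mean(),(d.max(2)>60).sum())
lm('top',['tray_notch','case_lock','amber_1_handle','amber_1_tip']); lm('side',['tray_grip','oil_can','pliers_red'])
E
```

```text
49 [0.43848807 0.08802508] -7.780594926321336
45 [ 0.44795406 -0.20410077] -1.4266685378385202
tray diff 2.7113929401817796 21
top tray_notch [([0.408, -0.059, 0.015], 0.97), ([0.781, 0.074, -0.003], 0.75)]
top case_lock [([0.405, -0.062, 0.015], 0.72)]
top amber_1_handle [([0.458, -0.023, 0.022], 0.62), ([0.594, -0.093, 0.017], 0.36)]
top amber_1_tip [([0.462, -0.1, 0.025], 0.69), ([0.614, -0.016, 0.018], 0.66)]
side tray_grip [([0.513, -0.057, 0.059], 0.62)]
side oil_can [([0.735, -0.322, -0.001], 0.95)]
side pliers_red [([0.595, -0.094, 0.016], 0.58), ([0.723, 0.328, -0.001], 0.55), ([0.78, 0.076, 0.003], 0.32)]
```

```bash
python3 -c "
from workcell import robot
print(robot.hand_in())"
```

```text
the job is handed in; nothing more can be done
None
```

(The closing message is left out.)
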